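Close up the punch chest

ROBOT

A 6-joint arm with a two-finger parallel gripper is mounted at the origin on the work surface. World frame = base frame: x ahead of the robot, y to its left, z up, the work surface at z = 0. Lengths are in mm, angles in rad, forces in N, time in s.
With the tool pointing down it reaches from about 400 to 925 mm from the base axis. Payload 12.5 kg.
Tool frame: the origin (TCP) lies between the finger pads, 19 mm behind the fingertips; this is the grasp point; z points along the fingers, y is the line along which they close (so a half turn about z gives the same grasp; the last joint's range is limited). The gripper opens to 95 mm and grips with 3 to 60 N. Pads are 20 mm wide; open, the fingers measure 119 mm over their backs; the gripper's body (75 mm by 180 mm) begins 59 mm behind the grasp point.
Start: joints at [-1.428, 0.491, 1.559, -0, 1.092, -0.106], TCP at [153.923, -605.766, 233.461] pointing down, gripper open.
Joint ranges: [-3.1, 3.1], [-0.84, 2.19], [0.05, 2.79], [-1.13, 4.28], [0.06, 2.93], [-2.69, 2.69]. Speed limits (rad/s): [2.22, 2.22, 2.79, 3.14, 3.14, 3.14].

INTERFACE

Orientations are given as [roll, pitch, yaw] about the fixed x, y, z axes, in that order (R = Rz(yaw) Ry(pitch) Rx(roll)).
In Python, from cell import env gives the robot as it stands.
- The arm moves only by the tool carry_out, never from a script. Its argument "motion" is a list of rows, each a list of 5 numbers: the shift along the tool's x, y, z in mm, then the turn about the tool's z in degrees, then the closure, from 0 (fully open) to 1 (shut). A call has 1 to 12 rows; each row shifts and turns the commanded pose from where the row before left it, along the tool's axes as they then stand; what a row does not reach is not made up. A row lasts 1/10 s, in which the tool goes at most 50 mm and 8.59 degrees, less where a joint would pass 70% of its speed; a pose out of reach is approached as far as the arm can. A call with a gripper value outside its range is refused whole. The fingers move at their own pace and stop on an object; the grip force is fixed at half the most. Time passes only in rows, so rows that do not move let the fingers close. It gives the time, the measured TCP pose, the force, the opening and the grip force at its end, in the units of the state.
- env.state(): the state, without advancing time (a new reading comes with each control period).
- env.read_camera(name): name is "scene" or "top" or "wrist"; returns a dict with "color" (420x560x3 uint8, red, green, blue), "K" (3x3 intrinsics, pixels), "R" (3x3) and "t" (3): a world point X has camera coordinates R X + t; the wrist camera has in their place "hand_eye" (4x4, takes a point from camera to tool coordinates, whose origin is the TCP and whose axes are the flange's). Camera axes: x right, y down, z forward; pixel columns grow to the right and rows downward; lengths in mm; the calibration is good to about 2 mm. A picture is of the moment at which its call begins: read the wrist's pose just before it. There is no depth.
- env.job_done(): hands the job in; it is judged then, once.
The state is a dict: "t": time; "joints": joint angles; "qvel": joint speeds; "tau": joint torques, N m; "eef_pos": TCP position; "tcp_rot": TCP orientation; "ft_force": force on the tool from outside, world axes, zero at the start; "moment": the same for the moment, N m; "opening": opening from 0.0 (shut) to 1.0 (fully open); "grip_force": force on a finger pad.
Only numpy, scipy, OpenCV 4.12 (cv2) and the standard library are available. Lean on these libraries where they do the work, as an engineer would, in place of code of your own. Each camera call takes 0.05 s, during which the arm holds its last target. There are 200 camera calls.

TASK

Close up the chaser's steel punch chest: with the fingertips, push both open drawers fully home and push the raised lid down until it is fully shut. Do it gently, pinching and lifting nothing and letting nothing slam, and leave the things standing around the chest where they are.

Things in the scene. Friction and masses are not known exactly. Their poses are not given: they have to be found in the camera images.
- chest: Dark green steel bench chest, 170 mm deep (its x), 340 mm wide (its y); fixed. Origin: centre of its underside, on the bench. x points from the drawer front to the hinged back, y to the robot's left, z up. Front face at x = -85 mm; open rim 100 mm above the bench (116 mm with the lid shut). The drawers, side by side under a well of punches, and the lid belong to it.
- drawer_left (a joint): Opening of the left drawer (m): 0 is fully home, it grows as the drawer comes out along the chest's -x; opens to 0.11. Stiff runners: about 3 N moves it and it stays where it is left; stops dead at 0.
- drawer_right (a joint): The same for the right drawer.
- drawer_left_handle (a point): Foremost point, mid-length, of the left drawer's dark bow handle: an 8 mm bar 44 mm above the bench, straight for 56 mm along the chest's y, 35 mm proud of the light grey drawer front (158 mm wide, 14 to 60 mm above the bench). Moves with the drawer; when home it is at (-120, +84.5, 44) mm in the chest's frame. Push on bar or front.
- drawer_right_handle (a point): The same on the right drawer; when home it is at (-120, -84.5, 44) mm in the chest's frame.
- lid (a joint): Lid angle (rad): 0 is shut, grows as the front edge rises, pi/2 would be upright. It starts raised, leaning over the well towards the drawers. Stiff hinge: it stays at any angle and does not fall; about 2 to 6 N square on the outer face near the front edge moves it; stops dead at 0.
- lid_hinge (a point): Middle of the lid's hinge line, which runs along the chest's y at the back of the rim: (85, 0, 100) mm in the chest's frame; axes as the chest's. A black carrying handle, 110 mm long along the chest's y and centred, crosses the lid's outer face 70 mm from this line and stands 22 mm proud of it.
- lid_edge (a point): Middle of the front edge of the lid's flat green outer face (340 mm wide, 170 mm from hinge to this edge; the 90 mm nearest the edge are free). The face lies 16 mm outside the plane through the hinge line; it is uppermost when shut, and faces up and away from the drawers when raised. A 16 mm skirt runs along the inside of the edge.
- punch_pot: Loose aluminium pot, 72 mm across, full of steel punches up to 145 mm tall; origin under its centre. Stands to one side of the chest. Leave it alone.
- pitch_bowl: Loose round iron pitch bowl, 130 mm across, 83 mm tall, with a silvery piece of work in it; origin under its centre. Stands to the other side of the chest. Leave it alone.
- hammer: Loose hammer, 240 mm long, lying on the bench to the right of the chest and nearer the robot. Leave it alone.
- marker: Loose white marker pen with a blue cap, 130 mm long, lying on the bench to the left of the chest and nearer the robot. Leave it alone.

How it is judged (in metres and radians):
At the end, for the whole second after the job is handed in: Both drawers are home (within 4 mm) and the lid is shut (within 0.035 rad, 6 mm at its front edge) and all three are at rest; pot, bowl, hammer and marker are within 20 mm of where they stood (value of joint each of drawer_left, drawer_right below 0.004 m and value of joint lid below 0.035 rad and velocity of joint each of drawer_left, drawer_right below 0.02 m/s and velocity of joint lid below 0.02 rad/s and distance of each of punch_pot, pitch_bowl, hammer, marker from where it was at the start of the episode below 0.02 m); the robot touches nothing.
It fails at once if a drawer is slammed (moves in faster than 0.45 m/s) or the lid is (falls faster than 3 rad/s) (velocity of joint any of drawer_left, drawer_right below -0.45 m/s or velocity of joint lid below -3 rad/s).
It fails at once if the pot, bowl, hammer or marker is knocked, shifted or lifted (more than 20 mm), or the pot or bowl tipped (more than 0.35 rad) (distance of any of punch_pot, pitch_bowl, hammer, marker from where it was at the start of the episode above 0.02 m or angle between any of punch_pot, pitch_bowl's own z axis and vertical above 0.35 rad).
It fails at once if a drawer handle is pinched (TCP over the bar itself, not in front of it, and over 30 N on it) ((contact force between the fingers and chest above 30 N and x of the grasp point in the frame of drawer_left_handle between -0.003 and 0.02 m and y of the grasp point in the frame of drawer_left_handle between -0.045 and 0.045 m and z of the grasp point in the frame of drawer_left_handle between -0.03 and 0.03 m) or (contact force between the fingers and chest above 30 N and x of the grasp point in the frame of drawer_right_handle between -0.003 and 0.02 m and y of the grasp point in the frame of drawer_right_handle between -0.045 and 0.045 m and z of the grasp point in the frame of drawer_right_handle between -0.03 and 0.03 m)).
It fails at once if the lid is pinched, by its edge or its carrying handle (TCP in line with the sheet or down beside the handle bar, and over 30 N on it) ((contact force between the fingers and chest above 30 N and x of the grasp point in the frame of lid_edge between -0.025 and 0.04 m and y of the grasp point in the frame of lid_edge between -0.2 and 0.2 m and z of the grasp point in the frame of lid_edge between -0.03 and 0.003 m) or (contact force between the fingers and chest above 30 N and x of the grasp point in the frame of lid_edge between 0.085 and 0.115 m and y of the grasp point in the frame of lid_edge between -0.065 and 0.065 m and z of the grasp point in the frame of lid_edge between 0 and 0.033 m)).
It fails at once if the lid is lifted higher than it can start (above 1.4 rad) or a drawer is pulled out farther (above 95 mm) (value of joint lid above 1.4 rad or value of joint any of drawer_left, drawer_right above 0.095 m).
It also fails if it takes over 54 s, if anything falls off the work surface, if the arm or the gripper's body presses on something with over 40 N, if the wrist force passes 120 N, or if a joint passes its speed limit or range.

## Working session

There is one attempt and no reset: what is moved stays moved. The work goes in short steps, Python scripts to look and compute and a tool call to move; the robot and the scene stay as the last step left them, time stands still between calls to the robot, and variables do not carry over. Pictures are saved under pics/ and viewed, at most 10 in all, crops included, and the job is handed in when it is done.

Besides the shell and the picture viewer there is one more tool, called after "Request:" in YAML: its name, and indented under it one key for each argument. carry_out: Moves the arm, as the interface text tells. Its arguments: {"type":"object","properties":{"motion":{"type":"array"}},"required":["motion"]}

```bash
ls; mkdir -p pics; python3 - <<'E'
from cell import env
import cv2,numpy as np
s=env.state();print(s)
for n in ["scene","top"]:
    c=env.read_camera(n);cv2.imwrite(f"pics/{n}0.png",c["color"][:,:,::-1]);print(n,c["K"],c["R"],c["t"])
E
```

```text
pics
{'t': 0.0, 'joints': array([-1.42764681e+00,  4.91558424e-01,  1.55948756e+00, -3.55224729e-06,
        1.09169920e+00, -1.05599550e-01]), 'qvel': array([ 0.00147257, -0.00013529,  0.0005892 ,  0.00084701, -0.00200809,
        0.00050339]), 'tau': array([ 1.45045942e-03, -6.12645936e+01, -2.58184683e+01,  6.92514726e-02,
        4.82196989e-02, -1.06947061e-04]), 'eef_pos': array([ 153.85672161, -605.51754904,  232.84932161]), 'tcp_rot': array([-3.14044621e+00, -1.18347805e-04,  2.48750636e-01]), 'ft_force': array([-0.13571519, -0.69393372,  0.28490752]), 'moment': array([0.02268916, 0.01189325, 0.01233982]), 'grip_force': 0.0, 'opening': 1.0008849594832931}
scene [[391.66516228   0.         282.18951764]
 [  0.         391.66516228 211.99703389]
 [  0.           0.           1.        ]] [[-0.83005006 -0.55759972  0.00997282]
 [-0.49944305  0.73528289 -0.45816558]
 [ 0.24814015 -0.38528122 -0.88881092]] [ 432.0820117   329.98593231 1021.54303012]
top [[426.95775483   0.         273.97416101]
 [  0.         426.95775483 214.15065414]
 [  0.           0.           1.        ]] [[-0.02027142 -0.99979383 -0.0011679 ]
 [-0.9886164   0.02021895 -0.14909331]
 [ 0.14908619 -0.00186773 -0.98882244]] [-25.08344954 577.92644634 943.49610312]
```

View pics/scene0.png

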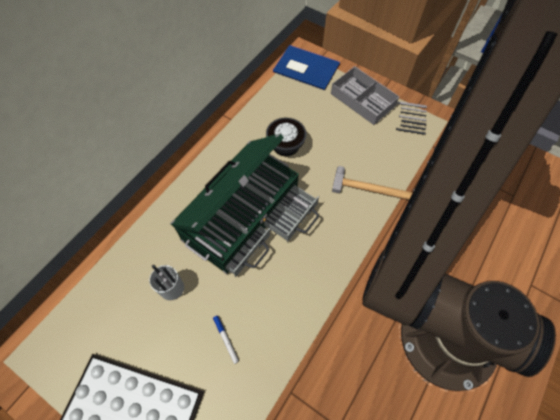

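View pics/top0.png

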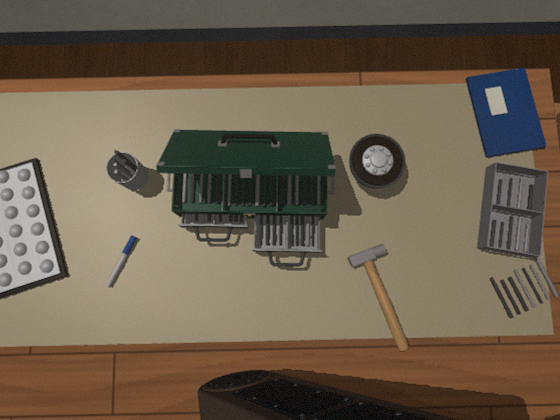

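The scene view shows the chest at about (240,210), with the pot at (166,282), bowl at (287,135), hammer and marker around it. In the top view the rim front runs from about (173,213) to (327,215). The left handle is near (215,238), the right near (290,263), and the lid edge runs from about (160,170) to (334,173). I'll zoom in for exact pixels.

```bash
python3 - <<'E'
import cv2
a=cv2.imread("pics/top0.png")[120:270,145:345];cv2.imwrite("pics/topc.png",cv2.convertScaleAbs(cv2.resize(a,None,fx=4,fy=4,interpolation=cv2.INTER_CUBIC),alpha=1.7,beta=15))
a=cv2.imread("pics/scene0.png")[130:280,160:335];cv2.imwrite("pics/scenec.png",cv2.convertScaleAbs(cv2.resize(a,None,fx=4,fy=4,interpolation=cv2.INTER_CUBIC),alpha=1.7,beta=15))
E
```

```text
(no output)
```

View pics/topc.png

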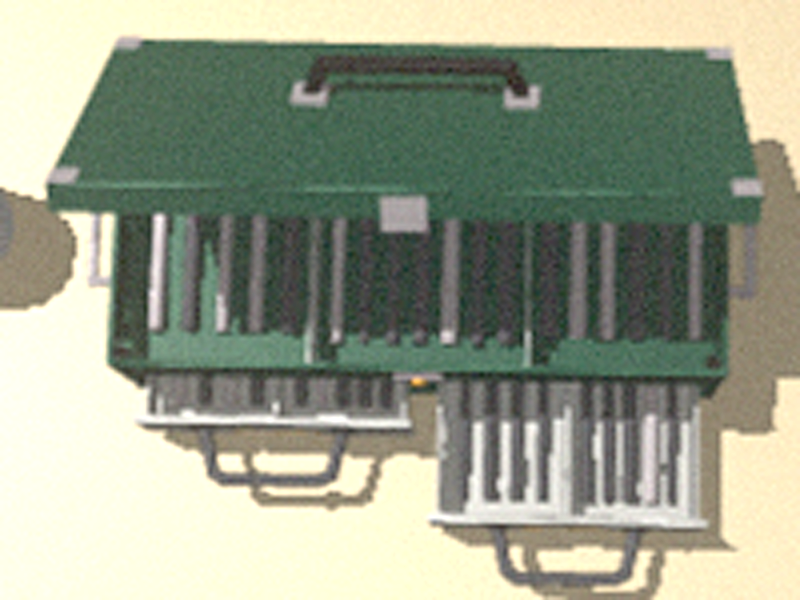

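View pics/scenec.png

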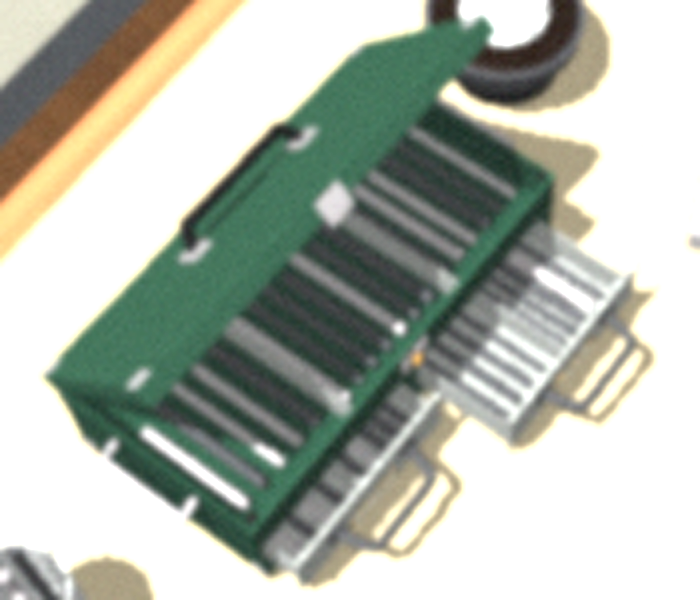

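The top crop shows the rim's front corners at crop (110,366) and (722,376), and the lid's outer edge corners at (47,185) and (760,195). The left handle bar is at (272,481), the right at (567,580). In the scene crop the lid's right corner is near (488,30). Next I'll cast rays through these pixels.

```bash
cat > h.py <<'E'
import numpy as np, pickle
from cell import env
import cv2
T=dict(K=np.array([[426.95775483,0,273.97416101],[0,426.95775483,214.15065414],[0,0,1]]),R=np.array([[-0.02027142,-0.99979383,-0.0011679],[-0.9886164,0.02021895,-0.14909331],[0.14908619,-0.00186773,-0.98882244]]),t=np.array([-25.08344954,577.92644634,943.49610312]))
S=dict(K=np.array([[391.66516228,0,282.18951764],[0,391.66516228,211.99703389],[0,0,1]]),R=np.array([[-0.83005006,-0.55759972,0.00997282],[-0.49944305,0.73528289,-0.45816558],[0.24814015,-0.38528122,-0.88881092]]),t=np.array([432.0820117,329.98593231,1021.54303012]))
def ray(c,p): return -c["R"].T@c["t"], c["R"].T@np.linalg.solve(c["K"],[p[0],p[1],1])
def plane(c,p,z):
    o,d=ray(c,p); return o+d*(z-o[2])/d[2]
def proj(c,X):
    q=c["K"]@(c["R"]@np.asarray(X,float)+c["t"]); return q[:2]/q[2]
tc=lambda u,v:((u+.5)/4-.5+145,(v+.5)/4-.5+120)
sc=lambda u,v:((u+.5)/4-.5+160,(v+.5)/4-.5+130)
E
python3 - <<'E'
from h import *
np.set_printoptions(precision=1,suppress=True)
a,b=plane(T,tc(110,366),100),plane(T,tc(722,376),100); print("rim",a,b,np.linalg.norm(a-b))
a2,b2=plane(S,sc(265,532),100),plane(S,sc(552,183),100);print("rim scene",a2,b2,np.linalg.norm(a2-b2))
y=(a-b)/np.linalg.norm(a-b); x=np.array([y[1],-y[0],0]); yaw=np.arctan2(x[1],x[0])
c=(a+b)/2+85*x; c[2]=0; print("yaw",yaw,"chest",c)
R=np.c_[x,y,[0,0,1]]
loc=lambda P:(P-c)@R
for n,p,z in [("hl",(272,486),44),("hr",(567,585),44),("fl1",(140,424),60),("fl2",(410,429),60),("fr1",(432,523),60),("fr2",(706,525),60)]:
    print(n,loc(plane(T,tc(*p),z)),plane(T,tc(*p),z))
# lid angle: outer edge local = (85 -170cos -16 sin... )
for th in np.arange(.3,1.41,.1):
    ex=85-170*np.cos(th)+16*np.sin(th); ez=100+170*np.sin(th)+16*np.cos(th)
    print(round(th,1),*[4*(proj(T,c+R@[ex,s*170,ez])-[145,120]) for s in(1,-1)],4*(proj(S,c+R@[ex,-170,ez])-[160,130]))
for n,z,p in[("pot",0,(128,175)),("bowl",83,(377,160)),("hammer",20,(368,256)),("hend",10,(403,347)),("marker",10,(133,240)),("mk2",10,(111,284))]: print(n,plane(T,p,z),loc(plane(T,p,z)))
E
```

```text
rim [580.  185.1 100. ] [ 567.6 -148.1  100. ] 333.4281885010379
rim scene [574.6 180.6 100. ] [ 566.  -145.6  100. ] 326.3776575075472
yaw -0.03698367170650641 chest [658.7  15.4   0. ]
hl [-144.3   84.1   44. ] [517.7 104.8  44. ]
hr [-197.7  -85.3   44. ] [458.  -62.6  44. ]
fl1 [-111.8  157.8   60. ] [552.9 177.2  60. ]
fl2 [-112.1    5.    60. ] [546.9  24.5  60. ]
fr1 [-164.9   -8.7   60. ] [493.6  12.7  60. ]
fr2 [-163.5 -162.3   60. ] [ 489.4 -140.8   60. ]
0.3 [ 72.7 320.3] [742.1 331.2] [542.8 114. ]
0.4 [ 65.6 300.3] [746.1 311.3] [534.9  95.6]
0.5 [ 58.8 276.9] [749.9 288.1] [524.9  76.4]
0.6 [ 52.6 250.4] [753.6 261.7] [513.   56.6]
0.7 [ 46.9 221. ] [757.1 232.4] [499.3  36.6]
0.8 [ 41.9 189. ] [760.3 200.5] [483.8  16.6]
0.9 [ 37.7 154.8] [763.2 166.4] [466.9  -3.1]
1.0 [ 34.4 119. ] [765.7 130.5] [448.6 -22.3]
1.1 [32.1 81.9] [767.7  93.5] [429.3 -40.6]
1.2 [30.8 44.3] [769.2  55.9] [409.2 -57.8]
1.3 [30.6  6.8] [770.2  18.3] [388.7 -73.6]
1.4 [ 31.5 -30.1] [770.7 -18.7] [368.  -87.8]
pot [688.1 318.5   0. ] [ 18.1 304.    0. ]
bowl [ 690.3 -272.    83. ] [  42.1 -286.    83. ]
hammer [ 477.7 -254.1   20. ] [-171.  -275.9   20. ]
hend [ 269.7 -325.1   10. ] [-376.1 -354.6   10. ]
marker [527.2 298.3  10. ] [-141.9  277.9   10. ]
mk2 [425.3 346.7  10. ] [-245.5  322.5   10. ]
```

Measured values:
- **Chest:** (659, 15), yaw −0.037 rad.
- **Openings:** left drawer about 25 mm, right about 78 mm, lid about 0.8 rad. All are within range, and the rim width agrees within 2%.

I'll push the drawers first with closed fingers in front of the bars, then the lid.

Request:
carry_out:
  motion:
    - [30, -19, 0, 0, 1]
    - [30, -19, 0, 0, 1]
    - [30, -19, 0, 0, 1]
    - [30, -19, 0, 0, 1]
    - [30, -19, 0, 0, 1]
    - [30, -19, 0, 0, 1]
    - [0, 0, 0, 4.1, 1]
    - [0, 0, 0, 4.1, 1]
    - [0, 0, 0, 4.1, 1]
    - [0, 0, 0, 4.1, 1]
    - [0, 0, 0, 0, 1]

```text
t: 1.2
eef_pos: [300.3, -450.8, 233.2]
tcp_rot: [-3.141, 0.0, -0.038]
ft_force: [-0.1, 0.8, 0.4]
opening: 0.132
grip_force: 0.0
```

Request:
carry_out:
  motion:
    - [11.3, -39.3, 0, 0, 1]
    - [11.3, -39.3, 0, 0, 1]
    - [11.3, -39.3, 0, 0, 1]
    - [11.3, -39.3, 0, 0, 1]
    - [11.3, -39.3, 0, 0, 1]
    - [11.3, -39.3, 0, 0, 1]
    - [11.3, -39.3, 0, 0, 1]
    - [11.3, -39.3, 0, 0, 1]
    - [11.3, -39.3, 0, 0, 1]
    - [11.3, -39.3, 0, 0, 1]
    - [0, 0, 0, 0, 1]

```text
t: 2.3
eef_pos: [428.6, -59.1, 233.4]
tcp_rot: [-3.141, -0.0, -0.031]
ft_force: [-0.2, 0.6, -0.0]
opening: 0.005
grip_force: 0.0
```

Request:
carry_out:
  motion:
    - [0, 0, 25, 0, 1]
    - [0, 0, 25, 0, 1]
    - [0, 0, 25, 0, 1]
    - [0, 0, 25, 0, 1]
    - [0, 0, 25, 0, 1]
    - [0, 0, 25, 0, 1]
    - [0, 0, 20, 0, 1]
    - [0, 0, 11, 0, 1]
    - [0, 0, 0, 0, 1]

```text
t: 3.2
eef_pos: [427.3, -62.9, 51.2]
tcp_rot: [-3.141, 0.003, -0.036]
ft_force: [0.1, -0.5, 0.3]
opening: 0.003
grip_force: 0.0
```

Request:
carry_out:
  motion:
    - [8, 0, 0, 0, 1]
    - [8, 0, 0, 0, 1]
    - [8, 0, 0, 0, 1]
    - [8, 0, 0, 0, 1]
    - [8, 0, 0, 0, 1]
    - [8, 0, 0, 0, 1]
    - [8, 0, 0, 0, 1]
    - [8, 0, 0, 0, 1]
    - [8, 0, 0, 0, 1]
    - [8, 0, 0, 0, 1]
    - [5, 0, 0, 0, 1]
    - [0, 0, 0, 0, 1]

```text
t: 4.4
eef_pos: [513.8, -65.7, 52.4]
tcp_rot: [3.141, -0.001, -0.037]
ft_force: [-0.2, 0.1, -0.0]
opening: 0.007
grip_force: 0.0
```

Request:
carry_out:
  motion:
    - [2, 0, 0, 0, 1]
    - [2, 0, 0, 0, 1]
    - [2, 0, 0, 0, 1]
    - [1, 0, 0, 0, 1]
    - [0, 0, 0, 0, 1]

```text
t: 4.9
eef_pos: [519.9, -65.9, 52.4]
tcp_rot: [3.142, -0.0, -0.038]
ft_force: [-1.0, 0.0, 0.2]
opening: 0.004
grip_force: 0.8
```

Request:
carry_out:
  motion:
    - [2, 0, 0, 0, 1]
    - [2, 0, 0, 0, 1]
    - [1, 0, 0, 0, 1]
    - [0, 0, 0, 0, 1]

```text
t: 5.3
eef_pos: [525.1, -66.1, 52.4]
tcp_rot: [3.141, -0.0, -0.037]
ft_force: [-1.2, 0.1, -1.0]
opening: 0.004
grip_force: 0.6
```

```bash
python3 - <<'E'
from h import *
s=env.state();print(s["eef_pos"],s["ft_force"])
c=env.read_camera("scene");a=c["color"][130:280,160:335,::-1]
cv2.imwrite("pics/s1.png",cv2.convertScaleAbs(cv2.resize(a,None,fx=4,fy=4,interpolation=cv2.INTER_CUBIC),alpha=1.7,beta=15))
E
```

```text
[525.09908947 -66.13450377  52.38859705] [-1.23338076  0.13391225 -0.97452229]
```

View pics/s1.png

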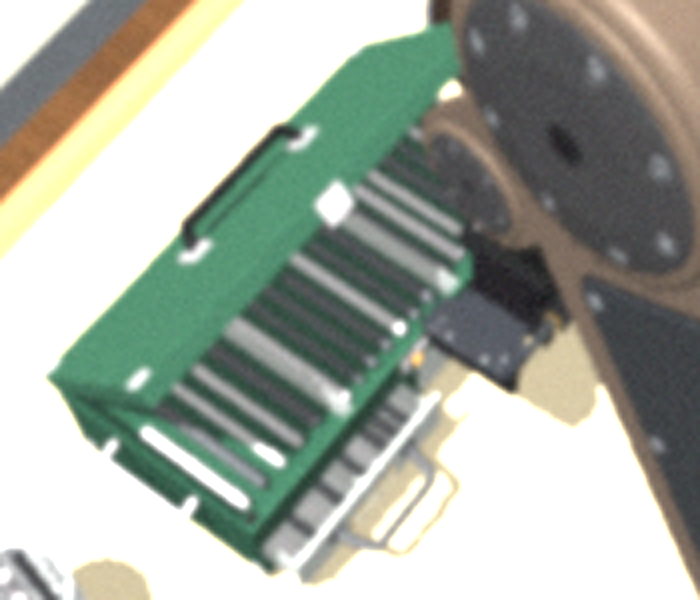

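The arm hides the right drawer, but the lid and left drawer haven't moved. I'll keep pushing in 1 mm steps until the stop shows in the force.

Request:
carry_out:
  motion:
    - [1, 0, 0, 0, 1]
    - [1, 0, 0, 0, 1]
    - [0, 0, 0, 0, 1]

```text
t: 5.65
eef_pos: [526.1, -66.1, 52.4]
tcp_rot: [-3.141, 0.002, -0.037]
ft_force: [-6.5, -0.8, 1.9]
opening: 0.006
grip_force: 3.1
```

Request:
carry_out:
  motion:
    - [1, 0, 0, 0, 1]
    - [1, 0, 0, 0, 1]
    - [0, 0, 0, 0, 1]

```text
t: 5.95
eef_pos: [526.4, -66.1, 52.3]
tcp_rot: [-3.141, 0.006, -0.037]
ft_force: [-14.7, -3.2, 7.6]
opening: 0.006
grip_force: 7.2
```

The right drawer is at its stop: 526 mm, as predicted, with force rising. Backing off and moving to the left drawer.

Request:
carry_out:
  motion:
    - [-20, 0, 0, 0, 1]
    - [-25, 0, 0, 0, 1]
    - [0, -34, 0, 0, 1]
    - [0, -34, 0, 0, 1]
    - [0, -34, 0, 0, 1]
    - [0, -34, 0, 0, 1]
    - [0, -34, 0, 0, 1]
    - [0, 0, 0, 0, 1]

```text
t: 6.75
eef_pos: [490.9, 108.4, 52.7]
tcp_rot: [-3.141, -0.002, -0.034]
ft_force: [1.2, 0.3, 0.0]
opening: 0.006
grip_force: 0.0
```

Request:
carry_out:
  motion:
    - [5, 0, 0, 0, 1]
    - [5, 0, 0, 0, 1]
    - [5, 0, 0, 0, 1]
    - [5, 0, 0, 0, 1]
    - [5, 0, 0, 0, 1]
    - [5, 0, 0, 0, 1]
    - [5, 0, 0, 0, 1]
    - [4, 0, 0, 0, 1]
    - [0, 0, 0, 0, 1]

```text
t: 7.65
eef_pos: [530.0, 103.9, 52.4]
tcp_rot: [-3.142, -0.001, -0.038]
ft_force: [0.9, -0.3, -0.4]
opening: 0.001
grip_force: 0.0
```

Request:
carry_out:
  motion:
    - [1, 0, 0, 0, 1]
    - [1, 0, 0, 0, 1]
    - [0, 0, 0, 0, 1]

```text
t: 7.95
eef_pos: [531.2, 103.9, 52.4]
tcp_rot: [3.142, 0.0, -0.037]
ft_force: [-2.7, -0.5, 0.8]
opening: 0.001
grip_force: 1.0
```

Request:
carry_out:
  motion:
    - [1, 0, 0, 0, 1]
    - [1, 0, 0, 0, 1]
    - [0, 0, 0, 0, 1]

```text
t: 8.25
eef_pos: [532.8, 103.8, 52.4]
tcp_rot: [3.142, 0.001, -0.037]
ft_force: [-4.4, 0.5, 1.6]
opening: 0.005
grip_force: 2.4
```

Request:
carry_out:
  motion:
    - [1, 0, 0, 0, 1]
    - [1, 0, 0, 0, 1]
    - [0, 0, 0, 0, 1]

```text
t: 8.55
eef_pos: [533.0, 103.8, 52.3]
tcp_rot: [3.141, 0.005, -0.037]
ft_force: [-12.4, 2.9, 7.5]
opening: 0.001
grip_force: 6.3
```

Request:
carry_out:
  motion:
    - [-20, 0, 0, 0, 1]
    - [-30, 0, 0, 0, 1]
    - [-30, 0, 0, 0, 1]
    - [0, 0, -40, 0, 1]
    - [0, 0, -45, 0, 1]
    - [0, 0, -45, 0, 1]
    - [0, 0, -45, 0, 1]
    - [0, 0, -45, 0, 1]
    - [0, 0, -45, 0, 1]
    - [0, 0, 0, 0, 1]

```text
t: 9.55
eef_pos: [457.3, 106.8, 323.1]
tcp_rot: [-3.14, -0.011, -0.037]
ft_force: [0.4, -0.3, -1.2]
opening: 0.004
grip_force: 0.0
```

```bash
python3 - <<'E'
from h import *
s=env.state();print(s["eef_pos"],s["joints"])
c=env.read_camera("top");a=c["color"][120:270,145:345,::-1]
cv2.imwrite("pics/t2.png",cv2.convertScaleAbs(cv2.resize(a,None,fx=4,fy=4,interpolation=cv2.INTER_CUBIC),alpha=1.7,beta=15))
E
```

```text
[457.31365026 106.8289012  323.07283102] [ 8.87924997e-02  1.70953561e-01  1.79728788e+00 -1.92210746e-04
  1.16198519e+00  1.69699273e+00]
```

View pics/t2.png

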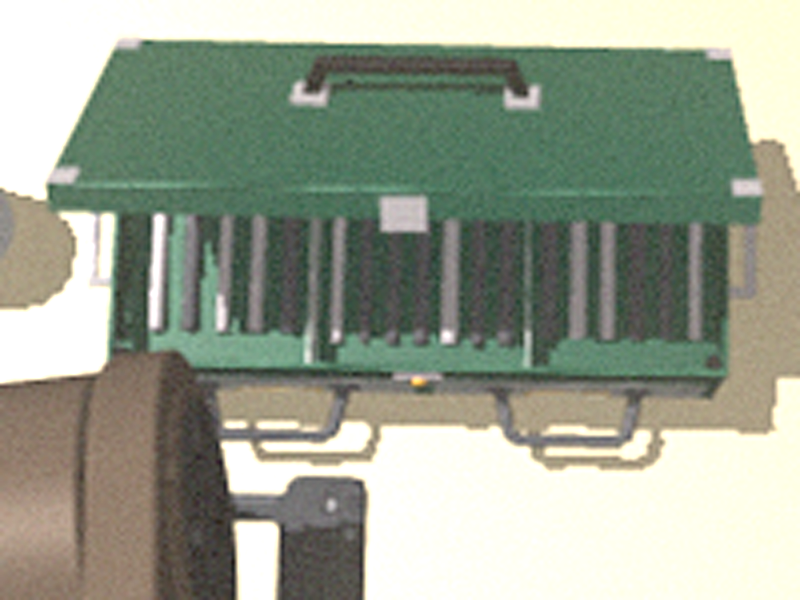

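Both drawers are home: the bow handles line up at crop y ≈ 437, and the drawer fronts sit flush under the rim. The lid is unchanged at about 0.8 rad, with its edge at crop y ≈ 188. Next I'll move above the lid and follow an arc on its outer face, about 135 mm from the hinge.

Request:
carry_out:
  motion:
    - [31, 12, 0, 0, 1]
    - [31, 12, 0, 0, 1]
    - [31, 12, 0, 0, 1]
    - [31, 12, 0, 0, 1]
    - [31, 12, 0, 0, 1]
    - [31, 12, 0, 0, 1]
    - [31, 12, 0, 0, 1]
    - [0, 0, 20, 0, 1]
    - [0, 0, 25, 0, 1]
    - [0, 0, 25, 0, 1]
    - [0, 0, 0, 0, 1]

```text
t: 10.7
eef_pos: [667.7, 14.5, 242.6]
tcp_rot: [-3.141, 0.007, -0.038]
ft_force: [0.2, -0.5, 0.1]
opening: 0.001
grip_force: 0.0
```

```bash
python3 - <<'E'
import numpy as np
s=135;t=np.arange(.8,-.01,-.08)
x=85-s*np.cos(t)+16*np.sin(t)+10*1;z=100+s*np.sin(t)+16*np.cos(t)+19
wx=658.7+.9993*x
for a in zip(t,wx,z,np.r_[0,np.diff(wx)],np.r_[0,np.diff(z)]):print(np.round(a,2))
E
```

```text
[  0.8  671.11 226.99   0.     0.  ]
[  0.72 662.75 220.05  -8.36  -6.94]
[ 6.4000e-01  6.5497e+02  2.1245e+02 -7.7800e+00 -7.5900e+00]
[ 5.6000e-01  6.4783e+02  2.0427e+02 -7.1500e+00 -8.1900e+00]
[ 4.8000e-01  6.4136e+02  1.9553e+02 -6.4700e+00 -8.7300e+00]
[ 4.0000e-01  6.3560e+02  1.8631e+02 -5.7500e+00 -9.2200e+00]
[ 3.2000e-01  6.3061e+02  1.7665e+02 -5.0000e+00 -9.6500e+00]
[ 2.4000e-01  6.2640e+02  1.6663e+02 -4.2100e+00 -1.0020e+01]
[ 1.600e-01  6.230e+02  1.563e+02 -3.400e+00 -1.033e+01]
[ 8.0000e-02  6.2044e+02  1.4574e+02 -2.5600e+00 -1.0570e+01]
[  0.   618.73 135.    -1.71 -10.74]
```

Request:
carry_out:
  motion:
    - [0, 0, 4, 0, 1]
    - [0, 0, 4, 0, 1]
    - [0, 0, 4, 0, 1]
    - [0, 0, 4, 0, 1]
    - [0, 0, 4, 0, 1]
    - [0, 0, 0, 0, 1]

```text
t: 11.3
eef_pos: [669.4, 14.5, 227.8]
tcp_rot: [3.141, -0.002, -0.037]
ft_force: [2.5, -1.1, 1.8]
opening: 0.008
grip_force: 1.4
```

Request:
carry_out:
  motion:
    - [-4, 0, 4, 0, 1]
    - [-4, 0, 4, 0, 1]
    - [-4, 0, 4, 0, 1]
    - [-3, 0, 4, 0, 1]
    - [-3, 0, 4, 0, 1]
    - [-3, 0, 4, 0, 1]
    - [-3, 0, 4, 0, 1]
    - [0, 0, 0, 0, 1]

```text
t: 12.1
eef_pos: [644.3, 15.5, 199.1]
tcp_rot: [3.142, 0.001, -0.037]
ft_force: [0.1, 0.3, 0.5]
opening: 0.006
grip_force: 0.3
```

Contact came right where it was predicted, and the tool is on the arc. Continuing.

Request:
carry_out:
  motion:
    - [-3, 0, 5, 0, 1]
    - [-3, 0, 5, 0, 1]
    - [-3, 0, 5, 0, 1]
    - [-3, 0, 5, 0, 1]
    - [-2, 0, 5, 0, 1]
    - [-2, 0, 5, 0, 1]
    - [-2, 0, 5, 0, 1]
    - [-2, 0, 5, 0, 1]
    - [-2, 0, 5, 0, 1]
    - [-1, 0, 5, 0, 1]
    - [-1, 0, 4, 0, 1]
    - [0, 0, 0, 0, 1]

```text
t: 13.3
eef_pos: [620.6, 16.4, 144.6]
tcp_rot: [3.142, 0.001, -0.037]
ft_force: [-1.3, -0.9, -1.2]
opening: 0.004
grip_force: 0.0
```

Request:
carry_out:
  motion:
    - [0, 0, 2, 0, 1]
    - [0, 0, 2, 0, 1]
    - [0, 0, 1, 0, 1]
    - [0, 0, 0, 0, 1]

```text
t: 13.7
eef_pos: [620.9, 16.4, 140.2]
tcp_rot: [3.142, 0.0, -0.037]
ft_force: [0.6, 0.6, 1.0]
opening: 0.001
grip_force: 0.1
```

Request:
carry_out:
  motion:
    - [0, 0, 2, 0, 1]
    - [0, 0, 1, 0, 1]
    - [0, 0, 1, 0, 1]
    - [0, 0, 0, 0, 1]

```text
t: 14.1
eef_pos: [621.1, 16.4, 136.3]
tcp_rot: [3.141, -0.0, -0.037]
ft_force: [-0.0, -0.5, -0.4]
opening: 0.004
grip_force: 0.1
```

Request:
carry_out:
  motion:
    - [0, 0, 1, 0, 1]
    - [0, 0, 1, 0, 1]
    - [0, 0, 0, 0, 1]

```text
t: 14.4
eef_pos: [621.0, 16.4, 135.1]
tcp_rot: [3.141, -0.0, -0.037]
ft_force: [-4.5, -0.9, 9.4]
opening: 0.006
grip_force: 4.7
```

Request:
carry_out:
  motion:
    - [0, 0, 1, 0, 1]
    - [0, 0, 0, 0, 1]

```text
t: 14.6
eef_pos: [621.1, 16.4, 135.0]
tcp_rot: [3.141, -0.001, -0.037]
ft_force: [-7.9, -0.4, 18.0]
opening: 0.004
grip_force: 9.0
```

Request:
carry_out:
  motion:
    - [0, 0, -10, 0, 1]
    - [0, 0, -30, 0, 1]
    - [0, 0, -40, 0, 1]
    - [0, 0, -40, 0, 1]
    - [0, 0, -40, 0, 1]
    - [-40, 0, 0, 0, 1]
    - [-40, 0, 0, 0, 1]
    - [-40, 0, 0, 0, 1]
    - [-40, 0, 0, 0, 1]
    - [-30, 0, 0, 0, 1]
    - [0, 0, 0, 0, 1]
    - [0, 0, 0, 0, 1]

```text
t: 15.8
eef_pos: [431.7, 23.5, 294.1]
tcp_rot: [3.141, -0.002, -0.038]
ft_force: [0.6, 0.3, -0.4]
opening: 0.004
grip_force: 0.0
```

```bash
python3 - <<'E'
from h import *
s=env.state();print(s["eef_pos"],s["ft_force"])
c=env.read_camera("top")["color"];cv2.imwrite("pics/t3.png",cv2.convertScaleAbs(cv2.resize(c[110:300,80:430,::-1],(800,434)),alpha=1.5,beta=15))
E
```

```text
[431.72539492  23.45322937 294.07410974] [ 0.64773075  0.30021176 -0.38293593]
```

View pics/t3.png

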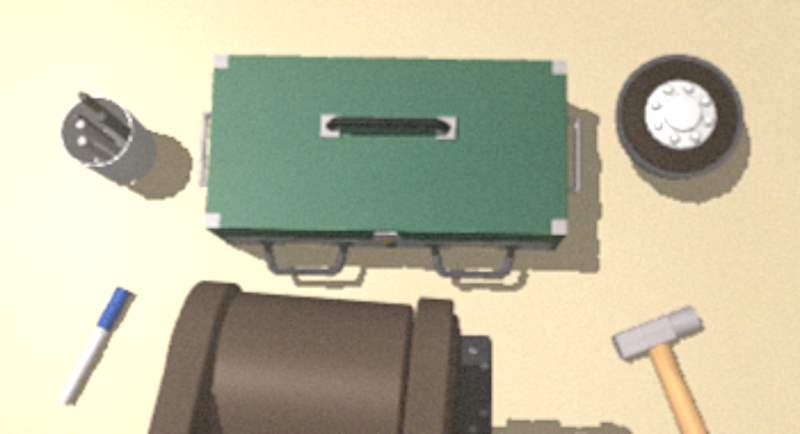

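The lid lies flat, with its front corners at (213,221) and (560,227). Both handles are in line at about y = 272, the objects around the chest are where they were, and the arm is clear. I'm handing the job in.

```bash
python3 -c "
from cell import env
print(env.job_done())"
```

```text
the job is handed in; nothing more can be done
None
```

I pushed both drawers home and the lid shut against their stops, left the surrounding objects where they stood, and handed in the job with the arm clear; no verdict was returned.

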